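# Seal the well plate, then hold the mixer at full speed

## Task

The six cap strips on the well plate are only resting in their wells: holding the sprung press block by its rib, draw it along over them with steady, moderate pressure until every strip is fully home (do not touch the plate with bare fingers, and do not turn the dial before all are home), then set the block back down upright on the bench. Then turn the mixer's spring-return dial clockwise past its first two clicks to the third, full speed, and finish while still holding it there: it runs back if let go. Do not disturb the timer, dropper bottle and specimen cup that stand about.

Things in the scene. Friction and masses are not known exactly. Their poses are not given: they have to be found in the camera images.
- plate: White 96-well plate clamped on the platform of a white bench mixer (215 x 130 mm, deck 60 mm high). Origin: centre of the plate's top face (122 x 79 mm), 104 mm above the bench. Axes of mixer and plate: z up, -x towards the dial end, y across. The mixer is fixed, but stands elsewhere each time. The half away from the dial (+x) has open wells and no strips: flat and rigid at this height.
- strip_field (a point): On the plate's top face, in the middle of the six cap strips: 27 mm from the plate's origin towards the dial, same axes. Each strip is a white bar of 8 caps, 7.2 mm (x) by 76 mm (y), at 9 mm pitch in x, from -22.5 mm (strip 6, by the dial) to +22.5 mm (strip 1, at mid plate) from this point. Top of a loose strip: 5.5 mm above the plate's top face; fully home: 1.5 mm.
- press_block: Loose hand sealing block, 0.28 kg, 64 mm high, stands on the bench behind the tap. Origin: centre of the sole's underside, z up. Black grip rib 16 mm thick (x), 72 mm long (y), 30 to 64 mm above the origin; under it a metal carrier 40 x 80 mm. Sole 80 mm long (y), flat for 24 mm (x) with a 25 degree ramp before and behind (48 mm in all): draw it along x, either way; a half turn is alike.
- sole (a joint): How far the press block's sole has sprung up into the carrier (m): 0 at rest, 0.006 at the stop. It starts to give at 10 N and gives 1 mm for each further 2 N (22 N at the stop, then rigid).
- dial: The mixer's dial. Origin on its axis, under the flange, 62 mm above the bench; turns with the dial, like dial_grip. Tall neighbours: the tap (0.22 m) and the centrifuge (0.24 m, right beside the mixer) stand between mixer and press block, so carry the block over them with its sole 0.27 m or so above the bench; on the mixer's other side stands the microscope (0.38 m).
- dial_grip (a point): On the dial's axis at mid height of its black grip bar, 84 mm above the bench, 106 mm from the plate's origin towards the dial end. Bar: 44 mm long (x of this frame), 13 mm thick (y), from 13 mm below this point (there begins the round 48 mm flange) to 13 mm above it. White line on its -x end. The frame turns with the dial; z up.
- dial_angle (a joint): Dial angle (rad): 0 = off, at its stop, white line square to the mixer's end; grows clockwise seen from above. Clicks (detents) at 0.4, 0.8 and 1.2, crests between at 0.2, 0.6 and 1.0; end stop at 1.3. A return spring (0.09 N m at 0, 0.15 N m at 1.2; crests add up to 0.06 N m) drives it back to 0 from anywhere when let go.
- strip_1 (a joint): Travel of cap strip 1 (m): strip 1 is the one at the middle of the plate, 0 = loose, standing 4 mm proud, 0.004 = fully home against the plate. Pushing it down takes about 2.5 N; it stays where it is pushed.
- strip_2 (a joint): Travel of cap strip 2 (m): 0 = loose, standing 4 mm proud, 0.004 = fully home against the plate. Pushing it down takes about 2.5 N; it stays where it is pushed.
- strip_3 (a joint): Travel of cap strip 3 (m): 0 = loose, standing 4 mm proud, 0.004 = fully home against the plate. Pushing it down takes about 2.5 N; it stays where it is pushed.
- strip_4 (a joint): Travel of cap strip 4 (m): 0 = loose, standing 4 mm proud, 0.004 = fully home against the plate. Pushing it down takes about 2.5 N; it stays where it is pushed.
- strip_5 (a joint): Travel of cap strip 5 (m): 0 = loose, standing 4 mm proud, 0.004 = fully home against the plate. Pushing it down takes about 2.5 N; it stays where it is pushed.
- strip_6 (a joint): Travel of cap strip 6 (m): strip 6 is nearest the dial, 0 = loose, standing 4 mm proud, 0.004 = fully home against the plate. Pushing it down takes about 2.5 N; it stays where it is pushed.
- lab_timer: White digital timer, 62 x 66 x 20 mm, by the bench's front edge, beside the microscope's eyepieces; not to be disturbed. Origin under its centre.
- stain_dropper: Brown dropper bottle, 34 mm across, 102 mm high, by the front edge, left of the timer; not to be disturbed. Origin under its centre.
- specimen_cup: Lidded specimen cup, 62 mm across, 67 mm high, by the bench's front edge, between timer and mixer; not to be disturbed. Origin under its centre.

How it is judged:
By the outcome, as a careful person would: the job done as asked, in the order asked, and still so for the second after the job is handed in, while the arm keeps its last pose, push and grip.
It also fails if it takes over 72 s, if anything falls off the work surface, if the arm or the gripper's body presses on something with over 40 N, if the wrist force passes 120 N, or if a joint passes its speed limit or range.

## Robot

A 6-joint arm with a two-finger parallel gripper is mounted at the origin on the work surface; the furniture and walls round the work are solid. World frame = base frame: x ahead of the robot, y to its left, z up, the work surface at z = 0. Lengths are in m, angles in rad, forces in N, time in s.
With the tool pointing down it reaches from about 0.25 to 0.775 m from the base axis. Payload 4 kg.
Tool frame: the origin (TCP) lies midway between the tips of the shut fingers; the grasp point (between the pads) lies 19 mm behind it; z points along the fingers, y is the line along which they close (so a half turn about z gives the same grasp; the last joint's range is limited). The gripper opens to 94 mm and grips with 3 to 60 N. Pads are 16 mm wide; open, the fingers measure 119 mm over their backs; the gripper's body (75 mm by 177 mm) begins 78 mm behind the grasp point.
Start: joints at [-1.255, 0.087, 1.371, -0, 1.684, -0.103], TCP at [0.224, -0.502, 0.206] pointing down, gripper open.
Joint ranges: [-3.1, 3.1], [-0.76, 2.03], [0.27, 2.55], [-1.08, 4.22], [0.17, 2.65], [-2.57, 2.57]. Speed limits (rad/s): [2.79, 2.79, 3.14, 3.14, 3.14, 3.14].

## Interface

Orientations are given as [roll, pitch, yaw] about the fixed x, y, z axes, in that order (R = Rz(yaw) Ry(pitch) Rx(roll)).
In Python, from bench import robot gives the robot as it stands.
- The arm moves only by the tool servo_tool, never from a script. Its argument "moves" is a list of rows, each a list of 5 numbers: the shift along the tool's x, y, z in units of 25 mm (1.0 is 25 mm), then the turn about the tool's z in units of 6 degrees (1.0 is 6 degrees), then the closure, from 0 (fully open) to 1 (shut). In form: [[dx, dy, dz, yaw, gripper], ...]. A call has 1 to 10 rows; each row is the pose to reach, as a shift and turn from the pose commanded when the call began, along the tool's axes at that moment; what a row does not reach only later rows make up. A row lasts 1/12 s, in which the tool goes at most 41.7 mm and 7.16 degrees, less where a joint would pass 70% of its speed; a pose out of reach is approached as far as the arm can. A call with a gripper value outside its range is refused whole. The fingers move at their own pace and stop on an object; the grip force is fixed at half the most. Time passes only in rows, so rows that repeat a pose let the fingers close. It gives the time, the measured TCP pose, the force, the opening and the grip force at its end, in the units of the state.
- robot.get_obs(): the state, without advancing time (a new reading comes with each control period).
- robot.snapshot(name): name is "scene" or "top" or "wrist"; returns a dict with "image" (420x560x3 uint8, blue, green, red), "fx", "fy", "cx", "cy" (pixels), "eye" and "orientation" of the camera in the world; the wrist camera has in their place "T_tool_cam" (4x4, takes a point from camera to tool coordinates, whose origin is the TCP and whose axes are the flange's). Camera axes: x right, y down, z forward; pixel columns grow to the right and rows downward; lengths in m; the calibration is good to about 2 mm. A picture is of the moment at which its call begins: read the wrist's pose just before it. There is no depth.
- robot.close_job(): hands the job in; it is judged then, once.
The state is a dict: "time": time; "joint_positions": joint angles; "qvel": joint speeds; "joint_torque": joint torques, N m; "tool_pos": TCP position; "ee_rot": TCP orientation; "wrist_force": force on the tool from outside, world axes, zero at the start; "wrist_torque": the same for the moment, N m; "width": finger opening in m; "finger_force": force on a finger pad.
Only numpy, scipy, OpenCV 4.12 (cv2) and the standard library are available. Lean on these libraries where they do the work, as an engineer would, in place of code of your own. Each camera call takes 0.05 s, during which the arm holds its last target. There are 200 camera calls.

## Working session

There is one attempt and no reset: what is moved stays moved. The work goes in short steps, Python scripts to look and compute and a tool call to move; the robot and the scene stay as the last step left them, time stands still between calls to the robot, and variables do not carry over. Pictures are saved under pics/ and viewed, at most 10 in all, crops included, and the job is handed in when it is done.

Besides the shell and the picture viewer there is one more tool, called as name(argument=value, ...), one argument or row to a line, values as JSON. servo_tool: Moves the arm, as the interface text tells. Its arguments: {"type":"object","properties":{"moves":{"type":"array"}},"required":["moves"]}

```bash
mkdir -p pics; ls
python3 - <<'E'
from bench import robot
import cv2,numpy as np
o=robot.get_obs();print({k:np.round(v,3).tolist() for k,v in o.items()})
ims=[]
for n in("scene","top"):
    s=robot.snapshot(n);cv2.imwrite(f"pics/{n}0.png",s["image"])
    print(n,{k:(np.round(v,4).tolist()) for k,v in s.items() if k!="image"})
s=robot.snapshot("wrist");cv2.imwrite("pics/wrist0.png",s["image"]);print({k:(np.round(v,4).tolist()) for k,v in s.items() if k!="image"})
E
```

```text
pics
{'time': 0.0, 'joint_positions': [-1.255, 0.088, 1.372, 0.0, 1.684, -0.103], 'qvel': [-0.001, -0.0, -0.001, -0.0, 0.001, 0.002], 'joint_torque': [-0.001, -34.018, -30.243, 0.072, 0.033, -0.0], 'tool_pos': [0.223, -0.502, 0.204], 'ee_rot': [-3.139, -0.0, 0.419], 'wrist_force': [1.006, 0.023, -0.233], 'wrist_torque': [-0.003, 0.035, 0.058], 'finger_force': 0.0, 'width': 0.094}
scene {'fx': 391.2163, 'fy': 391.2163, 'cx': 278.3331, 'cy': 207.7632, 'eye': [0.4484, 0.901, 0.6343], 'orientation': [-2.0906, 0.0047, 3.1249]}
top {'fx': 446.1204, 'fy': 446.1204, 'cx': 275.9945, 'cy': 212.5183, 'eye': [0.3758, -0.0772, 1.2908], 'orientation': [-3.0919, -0.0285, -1.5868]}
{'fx': 301.1072, 'fy': 301.1072, 'cx': 281.7736, 'cy': 212.7182, 'T_tool_cam': [[-0.0003, -0.961, -0.2767, 0.0814], [1.0, -0.0, -0.0009, 0.0003], [0.0009, -0.2767, 0.961, -0.1788], [0.0, 0.0, 0.0, 1.0]]}
```

View pics/top0.png

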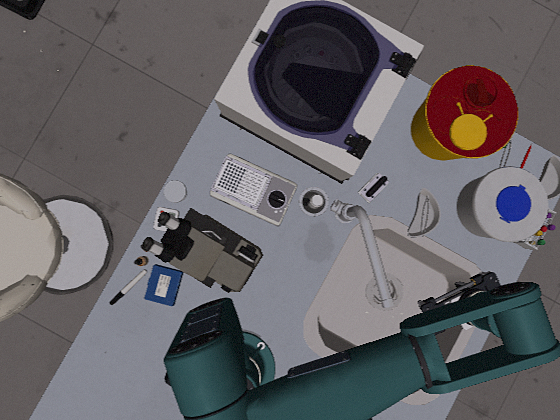

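View pics/scene0.png

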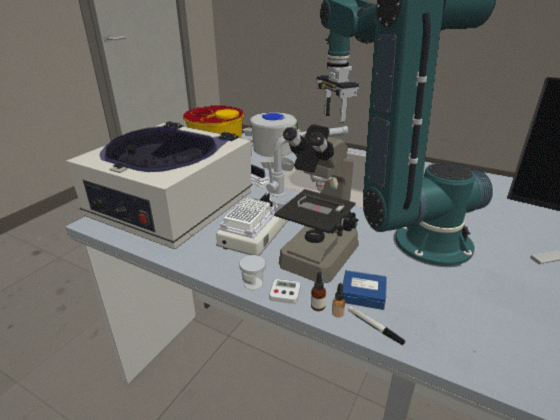

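The top view shows the mixer at about (252,188), with its dial at (277,200). The press block, with its black rib, is at (375,187) between the centrifuge and the tap. The scene view shows the microscope in front, with the cup, timer and dropper along the near edge. Next I'll measure the block and the mixer.

```bash
cat > h.py <<'E'
import cv2,numpy as np
from scipy.spatial.transform import Rotation as R
from bench import robot
def cam(s,o=None):
    K=(s["fx"],s["fy"],s["cx"],s["cy"])
    if "eye" in s: return K,np.array(s["eye"]),R.from_euler("xyz",s["orientation"]).as_matrix()
    T=np.array(s["T_tool_cam"]);Rt=R.from_euler("xyz",o["ee_rot"]).as_matrix()
    return K,Rt@T[:3,3]+np.array(o["tool_pos"]),Rt@T[:3,:3]
def ray(c,u,v):
    K,e,M=c;d=M@np.array([(u-K[2])/K[0],(v-K[3])/K[1],1]);return e,d/np.linalg.norm(d)
def onz(c,u,v,z):
    e,d=ray(c,u,v);return e+d*(z-e[2])/d[2]
def proj(c,p):
    K,e,M=c;q=M.T@(np.array(p)-e);return np.array([K[0]*q[0]/q[2]+K[2],K[1]*q[1]/q[2]+K[3]])
def tri(rs):
    A=np.zeros((3,3));b=np.zeros(3)
    for e,d in rs:
        P=np.eye(3)-np.outer(d,d);A+=P;b+=P@e
    x=np.linalg.solve(A,b);return x,[np.linalg.norm((np.eye(3)-np.outer(d,d))@(x-e)) for e,d in rs]
E
python3 - <<'E'
from h import *
s=robot.snapshot("top");c=cam(s);im=s["image"]
# plate / dial / block estimate
print("px->plate z.104",onz(c,240,183,.104),"dial .097",onz(c,277,200,.097),"block",onz(c,375,187,.064))
g=cv2.cvtColor(im,cv2.COLOR_BGR2GRAY)
m=((g<60)).astype(np.uint8)
for x0,y0,x1,y1,z in((355,168,395,206,.064),(262,185,292,215,.097)):
    k=np.zeros_like(m);k[y0:y1,x0:x1]=m[y0:y1,x0:x1]
    cs,_=cv2.findContours(k,0,1)
    for q in cs:
        if cv2.contourArea(q)>15:
            r=cv2.minAreaRect(q);b=cv2.boxPoints(r);w=np.array([onz(c,*p,z)[:2] for p in b]);print(r,w.mean(0),np.linalg.norm(w[1]-w[0]),np.linalg.norm(w[2]-w[1]),np.degrees(np.arctan2(*(w[1]-w[0])[::-1])))
a=cv2.resize(im[140:235,195:300],None,fx=5,fy=5,interpolation=2)[:, :400*2]
b=cv2.resize(im[160:213,350:400],None,fx=5,fy=5,interpolation=2)
C=np.zeros((475,525+250,3),np.uint8);C[:,:525]=a;C[:265,525:]=b;cv2.imwrite("pics/crop1.png",C)
E
```

```text
px->plate z.104 [ 0.51452648 -0.01722698  0.104     ] dial .097 [ 0.46824643 -0.11544356  0.097     ] block [ 0.50326385 -0.38962573  0.064     ]
((376.4776611328125, 186.44090270996094), (7.7436981201171875, 26.905109405517578), 42.709388732910156) [ 0.5048178 -0.3938481] 0.07576129418655933 0.02153438597771659 -43.94157980537344
((276.20001220703125, 198.4000244140625), (16.099689483642578, 15.205260276794434), 63.43495178222656) [ 0.47260066 -0.11337433] 0.040919119735057095 0.043317402564035656 -64.14377842449827
```

View pics/crop1.png

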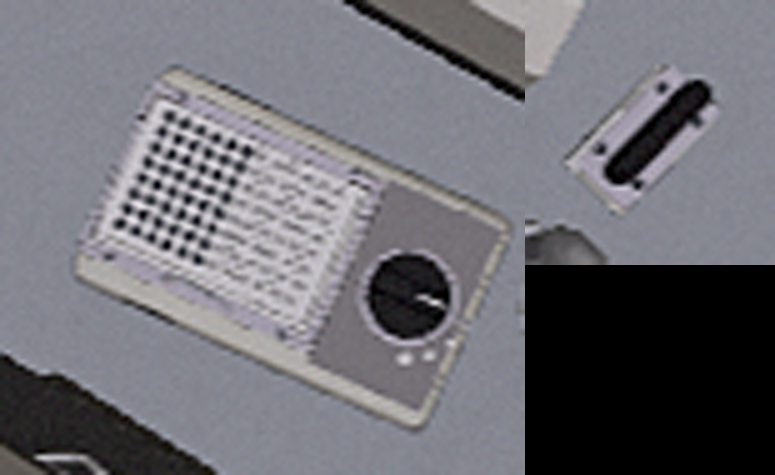

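The plate, dial and white line are clear in the crop. The bar points at the mixer end, and the rib runs from about (612,175) to (705,92). I'll move above the block and look with the wrist camera.

servo_tool(
  moves=[
    [0, 0, -1.6, 0, 0],
    [0, 0, -3.2, 0, 0],
    [0, 0, -4.8, 0, 0],
    [0, 0, -6.4, 1.1, 0],
    [1.5, 0, -6.4, 2.2, 0],
    [3, 0.1, -6.4, 3.3, 0],
    [4.5, 0.2, -6.4, 4.4, 0],
    [6, 0.3, -6.4, 5.5, 0],
    [7.5, 0.4, -6.4, 6.6, 0],
    [9, 0.5, -6.4, 7.7, 0],
  ],
)

```text
time: 1.03
tool_pos: [0.4358, -0.4215, 0.3653]
ee_rot: [3.142, 0.0, -0.393]
wrist_force: [0.2, -0.7, 0.5]
width: 0.094
finger_force: 0.0
```

```bash
cat >> h.py <<'E'
def shot(name,fn=None):
    o=robot.get_obs();s=robot.snapshot(name)
    if fn: cv2.imwrite(fn,s["image"])
    return s["image"],cam(s,o)
def go(x,y,z=None,yaw=None):
    "tool-axis units to reach world target"
    o=robot.get_obs();M=R.from_euler("xyz",o["ee_rot"]).as_matrix();p=np.array(o["tool_pos"])
    t=np.array([x,y,p[2] if z is None else z]);d=M.T@(t-p)/.025
    dy=0 if yaw is None else -((yaw-np.degrees(o["ee_rot"][2])+180)%360-180)/6
    print("at",p.round(4),"yaw",np.degrees(o["ee_rot"][2]).round(2),"tilt",np.degrees(o["ee_rot"][:2]).round(2),"t",round(o["time"],2),"F",np.round(o["wrist_force"],1),"w",o["width"],"-> units",d.round(2),"turn",round(dy,2))
E
python3 -c "
from h import *
im,c=shot('wrist','pics/w1.png');go(.505,-.394,.36,-44);print(c[1])"
```

```text
at [ 0.4418 -0.4182  0.3637] yaw -22.36 tilt [-1.7972e+02 -8.0000e-02] t 1.08 F [-0.1  2.2 -2.4] w 0.09404531991583054 -> units [ 1.97 -1.86  0.16] turn 3.61
[ 0.51109663 -0.45289822  0.54411072]
```

View pics/w1.png

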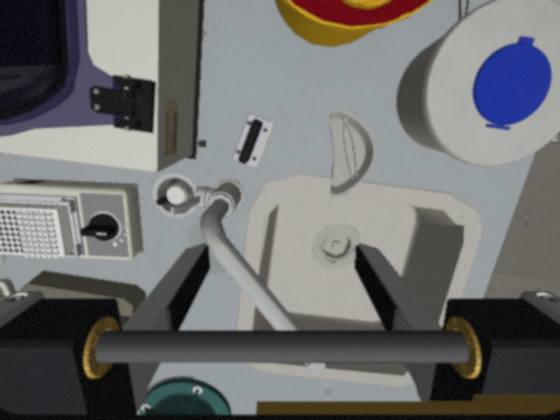

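The wrist view shows the block at (252,140), the centrifuge's top corner at about (158,169), the tap head at (215,200) and the dial at (103,228).

Run:
```python
from h import *
im,c=shot('wrist');ti,tc=shot('top')
def black(im,c,box,z,th=60):
    x0,y0,x1,y1=box;g=cv2.cvtColor(im,cv2.COLOR_BGR2GRAY);k=np.zeros_like(g);k[y0:y1,x0:x1]=(g[y0:y1,x0:x1]<th)
    q=max(cv2.findContours(k,0,1)[0],key=cv2.contourArea);r=cv2.minAreaRect(q);b=cv2.boxPoints(r)
    w=np.array([onz(c,*p,z)[:2] for p in b])
    e=[(w[1]-w[0]),(w[2]-w[1])];L=max(e,key=np.linalg.norm)
    print(np.round(r[0],1),"ctr",w.mean(0).round(4),"len",[round(np.linalg.norm(v),4) for v in e],"ang",np.degrees(np.arctan2(L[1],L[0])).round(1));return r[0]
a=black(im,c,(232,112,275,168),.064,50);b=black(ti,tc,(355,168,395,206),.064)
print("block tri",tri([ray(c,*a),ray(tc,*b)]))
print("centrifuge corner wrist z.24",onz(c,159,169,.24),"side far",onz(c,205,0,.24),onz(c,199,155,0.0))
print("tap",onz(c,215,198,.2))
print("dial wrist",onz(c,103,228,.097))
go(.505,-.394,.30,-44)
```

```text
[254.5 144.2] ctr [ 0.5086 -0.3971] len [np.float64(0.0661), np.float64(0.0123)] ang -45.0
[376.5 186.5] ctr [ 0.5048 -0.3939] len [np.float64(0.0758), np.float64(0.0214)] ang -43.9
block tri (array([ 0.50743114, -0.3966415 ,  0.0514763 ]), [np.float64(0.0014699590736859994), np.float64(0.0014699590736860552)])
centrifuge corner wrist z.24 [ 0.52604842 -0.31808116  0.24      ] side far [ 0.64035798 -0.42653125  0.24      ] [ 0.52835616 -0.29155906  0.        ]
tap [ 0.4724811  -0.34494554  0.2       ]
dial wrist [ 0.48242986 -0.12930088  0.097     ]
at [ 0.4364 -0.4211  0.3641] yaw -21.91 tilt [-1.7994e+02  1.2000e-01] t 1.18 F [-1.3  0.7  0.4] w 0.09394850398750425 -> units [ 2.15 -2.03  2.56] turn 3.68
```

servo_tool(
  moves=[
    [0.7, -0.7, 0, 1, 0],
    [1.4, -1.4, 0, 2, 0],
    [2.3, -2.1, 0, 3, 0],
    [2.3, -2.1, 0, 3.7, 0],
    [2.3, -2.1, 0, 3.7, 0],
    [2.3, -2.1, 0, 3.7, 0],
  ],
)

```text
time: 1.68
tool_pos: [0.5063, -0.3963, 0.3655]
ee_rot: [3.141, 0.0, -0.774]
wrist_force: [0.3, 0.2, -0.5]
width: 0.0937
finger_force: 0.0
```

Run:
```python
from h import *
for i in range(3):
    go(.505,-.394,.30,-44); im,c=shot('wrist','pics/w2.png')
g=cv2.resize(im[0:300],(800,429),interpolation=2);cv2.imwrite("pics/w2b.png",g)
```

```text
at [ 0.5063 -0.3963  0.3655] yaw -44.34 tilt [1.7996e+02 2.0000e-02] t 1.68 F [ 0.3  0.2 -0.5] w 0.09372872485137435 -> units [-0.1  -0.03  2.62] turn -0.06
at [ 0.5061 -0.3964  0.3658] yaw -44.38 tilt [ 1.7997e+02 -1.0000e-02] t 1.73 F [-0.4 -0.   0.4] w 0.09400738193467838 -> units [-0.1  -0.04  2.63] turn -0.06
at [ 0.5061 -0.3964  0.3661] yaw -44.41 tilt [ 1.7998e+02 -4.0000e-02] t 1.78 F [0.2 0.6 0.1] w 0.09404728272337075 -> units [-0.1  -0.04  2.64] turn -0.07
```

View pics/w2b.png

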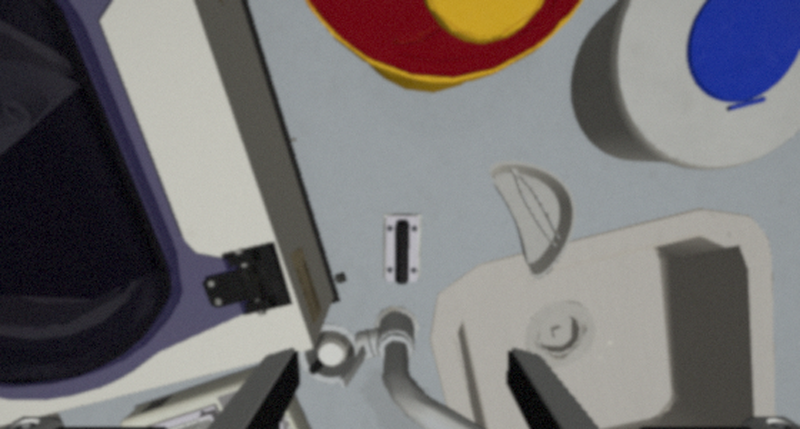

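The rib stands at (402,250). The centrifuge's top edge runs from (195,0) to (312,345) and its bottom edge from (243,0) to (338,300). The tap is at (333,350) and (395,330). Now I'll compute the body clearance.

Run:
```python
from h import *
im,c=shot('wrist');k=1/1.42857
M=R.from_euler("xyz",robot.get_obs()["ee_rot"]).as_matrix();tp=np.array(robot.get_obs()["tool_pos"])
def loc(u,v,z): return (M.T@(onz(c,u*k,v*k,z)-tp))[:2].round(3)
for n,u,v,z in [("wall top a",195,0,.24),("wall top b",270,220,.24),("wall top corner",312,345,.24),("bot a",243,0,0.005),("bot b",322,250,.005),("bot corner",338,300,.005),("rib c",402,250,.064),("rib bottom end",402,283,.064),("rib top end",402,220,.064),("tapvalve",333,350,.1),("tapvalve",333,350,.22),("spout",395,330,.2),("sinkrim",460,320,0.)]: print(n,"tool xy",loc(u,v,z))
ti,tc=shot('top')
g=cv2.cvtColor(im,cv2.COLOR_BGR2GRAY);m=np.zeros_like(g);m[148:202,268:296]=g[148:202,268:296]<60
q=max(cv2.findContours(m,0,1)[0],key=cv2.contourArea);r=cv2.minAreaRect(q);print(r)
w=np.array([onz(c,*p,.064)[:2] for p in cv2.boxPoints(r)]);print(w.mean(0),[np.linalg.norm(w[i]-w[i+1]) for i in(0,1)],[np.degrees(np.arctan2(*(w[i]-w[i+1])[::-1])) for i in (0,1)])
```

```text
wall top a tool xy [ 0.187 -0.128]
wall top b tool xy [ 0.054 -0.093]
wall top corner tool xy [-0.039 -0.069]
bot a tool xy [ 0.268 -0.174]
bot b tool xy [-0.004 -0.103]
bot corner tool xy [-0.07  -0.085]
rib c tool xy [ 0.005 -0.001]
rib bottom end tool xy [-0.033 -0.001]
rib top end tool xy [ 0.038 -0.001]
tapvalve tool xy [-0.101 -0.078]
tapvalve tool xy [-0.052 -0.057]
spout tool xy [-0.042 -0.007]
sinkrim tool xy [-0.099  0.076]
((281.5, 176.0), (42.0, 7.0), 90.0)
[ 0.50925826 -0.39754187] [np.float64(0.011029632471016845), np.float64(0.06786349879540313)] [np.float64(45.56542764252262), np.float64(-44.27310167837192)]
```

```bash
cat > wall.py <<'E'
from h import *
import sys
im,c=shot('wrist','pics/%s.png'%sys.argv[1]);g=cv2.GaussianBlur(cv2.cvtColor(im,cv2.COLOR_BGR2GRAY),(3,3),0).astype(int)
np.set_printoptions(linewidth=200)
E=[]
for v in range(70,150,8):
    d=g[v,3:]-g[v,:-3]; lo,hi=int(sys.argv[2]),int(sys.argv[3])
    a=lo+np.argmin(d[lo:hi]);b=a+3+np.argmax(d[a+3:a+90]);E.append((v,a+1.5,b+1.5))
print(np.array(E).tolist());np.save(sys.argv[1]+".npy",np.array(E));import pickle;pickle.dump(c,open(sys.argv[1]+".p","wb"))
E
python3 wall.py wa 130 230
```

```text
[[70.0, 160.5, 194.5], [78.0, 162.5, 197.5], [86.0, 165.5, 199.5], [94.0, 168.5, 202.5], [102.0, 170.5, 204.5], [110.0, 173.5, 206.5], [118.0, 176.5, 209.5], [126.0, 179.5, 211.5], [134.0, 181.5, 214.5], [142.0, 184.5, 216.5]]
```

servo_tool(
  moves=[
    [0, -1.2, 0, 0, 0],
    [0, -2.4, 0, 0, 0],
    [0, -3.2, 0, 0, 0],
    [0, -3.2, 0, 0, 0],
    [0, -3.2, 0, 0, 0],
    [0, -3.2, 0, 0, 0],
  ],
)

```text
time: 2.48
tool_pos: [0.5628, -0.339, 0.3656]
ee_rot: [3.141, -0.0, -0.776]
wrist_force: [-0.1, -0.4, 0.0]
width: 0.0937
finger_force: 0.0
```

```bash
python3 wall.py wb 190 330
python3 - <<'E'
from h import *
import pickle
A,B=np.load("wa.npy"),np.load("wb.npy");ca,cb=[pickle.load(open(f,"rb")) for f in("wa.p","wb.p")]
t=np.radians(-44);ex=np.array([np.cos(t),np.sin(t)]);ey=np.array([np.sin(t),-np.cos(t)])
for col in(1,2):
  for z in np.arange(0,.27,.03):
    f=[]
    for E,c in((A,ca),(B,cb)):
        P=np.array([onz(c,r[col],r[0],z)[:2] for r in E])-[.509,-.3965];f.append(np.polyfit(P@ex,P@ey,1))
    print(col,round(z,2),np.round([np.polyval(q,0) for q in f],4),np.round([np.polyval(q,-.03) for q in f],4))
im,c=shot('wrist');print(im.shape)
E
```

```text
[[70.0, 236.5, 246.5], [78.0, 238.5, 249.5], [86.0, 240.5, 251.5], [94.0, 243.5, 253.5], [102.0, 245.5, 255.5], [110.0, 247.5, 257.5], [118.0, 249.5, 259.5], [126.0, 251.5, 261.5], [134.0, 254.5, 263.5], [142.0, 256.5, 266.5]]
1 0.0 [-0.1577 -0.1105] [-0.1502 -0.1029]
1 0.03 [-0.1478 -0.1076] [-0.1404 -0.1   ]
1 0.06 [-0.1379 -0.1047] [-0.1305 -0.0971]
1 0.09 [-0.1281 -0.1018] [-0.1206 -0.0942]
1 0.12 [-0.1182 -0.0989] [-0.1107 -0.0913]
1 0.15 [-0.1083 -0.096 ] [-0.1008 -0.0884]
1 0.18 [-0.0984 -0.0931] [-0.0909 -0.0855]
1 0.21 [-0.0885 -0.0902] [-0.0811 -0.0826]
1 0.24 [-0.0786 -0.0873] [-0.0712 -0.0797]
1 0.27 [-0.0687 -0.0844] [-0.0613 -0.0768]
2 0.0 [-0.1014 -0.094 ] [-0.0941 -0.0866]
2 0.03 [-0.0946 -0.092 ] [-0.0874 -0.0846]
2 0.06 [-0.0879 -0.0901] [-0.0806 -0.0826]
2 0.09 [-0.0811 -0.0881] [-0.0738 -0.0807]
2 0.12 [-0.0744 -0.0861] [-0.0671 -0.0787]
2 0.15 [-0.0676 -0.0842] [-0.0603 -0.0767]
2 0.18 [-0.0608 -0.0822] [-0.0536 -0.0748]
2 0.21 [-0.0541 -0.0802] [-0.0468 -0.0728]
2 0.24 [-0.0473 -0.0783] [-0.0401 -0.0708]
2 0.27 [-0.0406 -0.0763] [-0.0333 -0.0689]
(420, 560, 3)
```

The centrifuge wall stands about 90 mm from the rib, and the gripper body is ±88 mm wide, so gripping in place is too tight. I'll come down offset away from the wall, close on the carrier to draw the block clear, and then take it by the rib.

```bash
python3 -c "
from h import *
go(.5026,-.4197,.012,-44.5)"
```

```text
at [ 0.5625 -0.3394  0.3657] yaw -44.5 tilt [ 1.7998e+02 -2.0000e-02] t 2.58 F [-0.8  0.3  0.8] w 0.09384800537851293 -> units [ 0.54  3.96 14.15] turn 0.0
```

servo_tool(
  moves=[
    [0.2, 1.3, 0, 0, 0],
    [0.4, 2.6, 0, 0, 0],
    [0.55, 3.95, 0, 0, 0],
    [0.55, 3.95, 0, 0, 0],
    [0.55, 3.95, 1.5, 0, 0],
    [0.55, 3.95, 3, 0, 0],
    [0.55, 3.95, 4.5, 0, 0],
    [0.55, 3.95, 6, 0, 0],
    [0.55, 3.95, 7.5, 0, 0],
    [0.55, 3.95, 8, 0, 0],
  ],
)

```text
time: 3.42
tool_pos: [0.501, -0.4165, 0.1581]
ee_rot: [-3.142, 0.012, -0.776]
wrist_force: [0.3, 0.0, -1.1]
width: 0.0938
finger_force: 0.0
```

servo_tool(
  moves=[
    [0, 0, 0.7, 0, 0],
    [0, 0, 1.4, 0, 0],
    [0, 0, 2.1, 0, 0],
    [0, 0, 2.8, 0, 0],
    [0, 0, 2.8, 0, 0],
    [0, 0, 2.8, 0, 0],
  ],
)

```text
time: 3.92
tool_pos: [0.5038, -0.4187, 0.0957]
ee_rot: [3.142, 0.001, -0.776]
wrist_force: [0.0, -0.2, 0.2]
width: 0.0939
finger_force: 0.0
```

```bash
python3 -c "
from h import *
go(.5026,-.4197,.012,-44.5);im,c=shot('wrist','pics/w3.png')
cv2.imwrite('pics/w3b.png',cv2.resize(im[100:420],None,fx=1.4,fy=1.4))"
```

```text
at [ 0.5038 -0.4187  0.0957] yaw -44.44 tilt [1.8e+02 4.0e-02] t 3.92 F [ 0.  -0.2  0.2] w 0.09388030602695702 -> units [-0.01  0.06  3.35] turn 0.01
```

View pics/w3b.png

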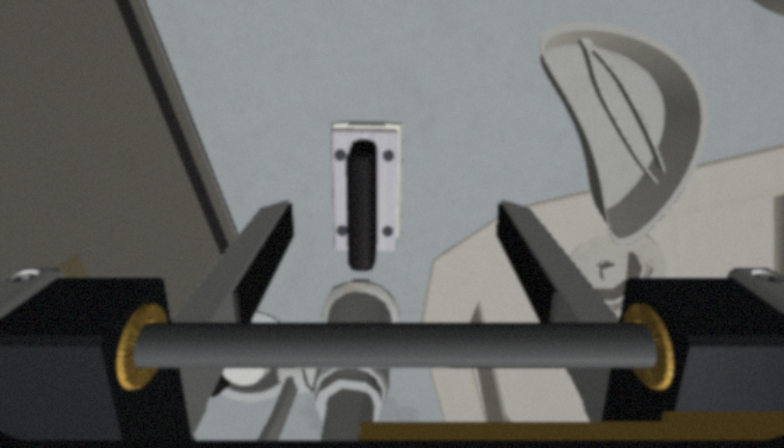

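The fingers straddle the block. The rib is at (362,205), and the tap, at (355,300), is close behind the gripper body, so I'll shift a little further from the tap and go down.

servo_tool(
  moves=[
    [0.3, 0, 0, 0, 0],
    [0.5, 0, 0.5, 0, 0],
    [0.5, 0, 1, 0, 0],
    [0.5, 0, 1.5, 0, 0],
    [0.5, 0, 2, 0, 0],
    [0.5, 0, 2.5, 0, 0],
    [0.5, 0, 3, 0, 0],
    [0.5, 0, 3.2, 0, 0],
    [0.5, 0, 3.2, 0, 0],
    [0.5, 0, 3.2, 0, 0],
  ],
)

```text
time: 4.8
tool_pos: [0.5129, -0.4272, 0.0151]
ee_rot: [3.142, 0.001, -0.775]
wrist_force: [-0.1, -0.2, -0.2]
width: 0.094
finger_force: 0.0
```

servo_tool(
  moves=[
    [0, 0, 0, 0, 0.3],
    [0, 0, 0, 0, 0.5],
    [0, 0, 0, 0, 0.65],
    [0, 0, 0, 0, 0.65],
    [0, 0, 0, 0, 0.65],
    [0, 0, 0, 0, 0.65],
  ],
)

```text
time: 5.3
tool_pos: [0.5142, -0.4274, 0.0165]
ee_rot: [-3.14, -0.003, -0.775]
wrist_force: [2.3, 1.0, 1.9]
width: 0.0575
finger_force: 1.3
```

servo_tool(
  moves=[
    [0, 0, 0, 0, 0.65],
    [0, 0, 0, 0, 0.65],
    [0, 0, 0, 0, 0.65],
    [0, 0, 0, 0, 0.65],
    [0, 0, 0, 0, 0.65],
    [0, 0, 0, 0, 0.65],
  ],
)

```text
time: 5.8
tool_pos: [0.5138, -0.4274, 0.0164]
ee_rot: [-3.141, -0.002, -0.775]
wrist_force: [3.6, 1.9, 5.9]
width: 0.0418
finger_force: 29.1
```

servo_tool(
  moves=[
    [0, 0, -0.2, 0, 0.65],
    [0, 0, -0.3, 0, 0.65],
    [0.4, 0.2, -0.3, 0, 0.65],
    [0.8, 0.5, -0.3, 0, 0.65],
    [1.2, 0.8, -0.3, 0, 0.65],
    [1.2, 0.8, -0.3, 0, 0.65],
    [1.2, 0.8, -0.15, 0, 0.65],
    [1.2, 0.8, 0.02, 0, 0.65],
    [1.2, 0.8, 0.05, 0, 0.65],
  ],
)

```text
time: 6.55
tool_pos: [0.5199, -0.4629, 0.0157]
ee_rot: [3.14, -0.001, -0.775]
wrist_force: [-2.9, 0.1, 10.2]
width: 0.0417
finger_force: 28.6
```

servo_tool(
  moves=[
    [0, 0, 0, 0, 0.4],
    [0, 0, 0, 0, 0.2],
    [0, 0, 0, 0, 0.2],
    [0, 0, 0, 0, 0.2],
    [0, 0, 0, 0, 0.2],
    [0, 0, -0.6, 0, 0.2],
    [-0.7, 0, -1.1, 0, 0.2],
    [-0.7, 0, -1.1, 0, 0.2],
    [-0.7, 0, -1.1, 0, 0.2],
  ],
)

```text
time: 7.3
tool_pos: [0.5083, -0.4505, 0.0427]
ee_rot: [3.142, -0.002, -0.775]
wrist_force: [0.5, 0.2, 0.2]
width: 0.0751
finger_force: 0.0
```

```bash
python3 -c "
from h import *
go(.5026,-.4197,.012,-44.5);im,c=shot('wrist','pics/w4.png')
g=cv2.cvtColor(im,cv2.COLOR_BGR2GRAY);m=np.zeros_like(g);m[140:330,220:330]=g[140:330,220:330]<45
for q in cv2.findContours(m,0,1)[0]:
    if cv2.contourArea(q)>60: print(cv2.boundingRect(q),cv2.minAreaRect(q))
cv2.imwrite('pics/w4b.png',im)"
```

```text
at [ 0.5083 -0.4505  0.0427] yaw -44.4 tilt [ 1.8e+02 -1.2e-01] t 7.3 F [0.5 0.2 0.2] w 0.07509340065455232 -> units [-1.03 -0.72  1.22] turn 0.02
(251, 222, 45, 108) ((274.2965087890625, 277.0233154296875), (25.959367752075195, 111.62696838378906), 12.63336181640625)
```

View pics/w4b.png

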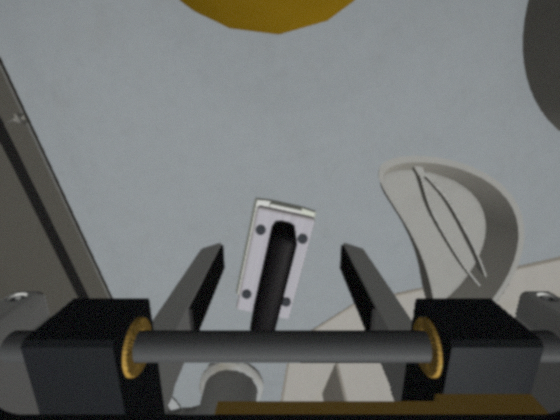

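The block stands upright and clear of the wall, turned about 10° relative to the tool; the rib runs from about (285,230) to (265,325). I'll rise and measure it again.

servo_tool(
  moves=[
    [0, 0, -1.5, 0, 0.2],
    [-1, 0, -3, 0, 0.1],
    [-2, 0, -4.5, 0, 0],
    [-2, 0, -6, 0, 0],
    [-2, 0, -6.4, 0, 0],
    [-2, 0, -6.4, 0, 0],
    [-2, 0, -6.4, 0, 0],
  ],
)

```text
time: 7.93
tool_pos: [0.4727, -0.4158, 0.2012]
ee_rot: [3.142, -0.001, -0.775]
wrist_force: [-0.6, 0.2, 0.3]
width: 0.0938
finger_force: 0.0
```

```bash
cat > rib.py <<'E'
from h import *
im,c=shot('wrist','pics/w5.png')
def rib(im,c):
    g=cv2.cvtColor(im,cv2.COLOR_BGR2GRAY)
    n,l,st,ce=cv2.connectedComponentsWithStats((g<60).astype(np.uint8))
    for i in range(1,n):
        q=cv2.findContours((l==i).astype(np.uint8),0,1)[0][0];r=cv2.minAreaRect(q)
        w=np.array([onz(c,*p,.064)[:2] for p in cv2.boxPoints(r)]);e=[w[1]-w[0],w[2]-w[1]];L=sorted(e,key=np.linalg.norm)
        if .055<np.linalg.norm(L[1])<.09 and .008<np.linalg.norm(L[0])<.03:
            a=np.degrees(np.arctan2(L[1][1],L[1][0]));a=(a+90)%180-90
            print(r,"rib",w.mean(0).round(4),"size",[round(np.linalg.norm(v),4) for v in L],"ang",a.round(1))
rib(im,c);go(.51,-.45,.05,-44.4)
im,c=shot('top');rib(im,c)
E
python3 rib.py
```

```text
((276.5495910644531, 168.11691284179688), (12.777809143066406, 65.51228332519531), 12.011479377746582) rib [ 0.504  -0.4377] size [np.float64(0.013), np.float64(0.0686)] ang -57.0
((130.42825317382812, 234.23294067382812), (59.407108306884766, 7.751735210418701), 67.83365631103516) rib [ 0.5656 -0.2696] size [np.float64(0.0089), np.float64(0.0671)] ang -30.5
at [ 0.4721 -0.4152  0.1991] yaw -44.41 tilt [-180.      0.19] t 7.98 F [ 0.   0.5 -0.5] w 0.09429621928504262 -> units [ 2.08 -0.07  5.96] turn -0.0
```

```bash
python3 -c "
from h import *
go(.504,-.4377,.036,-57)"
```

```text
at [ 0.4717 -0.4149  0.198 ] yaw -44.41 tilt [-179.99    0.32] t 8.03 F [ 0.   0.7 -0.3] w 0.09431688433228613 -> units [ 1.6  -0.25  6.47] turn 2.1
```

servo_tool(
  moves=[
    [0.8, -0.1, 0, 1, 0],
    [1.6, -0.25, 0, 2.1, 0],
    [1.6, -0.25, 1, 2.1, 0],
    [1.6, -0.25, 2, 2.1, 0],
    [1.6, -0.25, 3, 2.1, 0],
    [1.6, -0.25, 4, 2.1, 0],
    [1.6, -0.25, 5, 2.1, 0],
    [1.6, -0.25, 6, 2.1, 0],
    [1.6, -0.25, 6, 2.1, 0],
    [1.6, -0.25, 6, 2.1, 0],
  ],
)

```text
time: 8.87
tool_pos: [0.5032, -0.4369, 0.0467]
ee_rot: [3.14, 0.009, -0.995]
wrist_force: [-0.1, 0.1, 0.5]
width: 0.0941
finger_force: 0.0
```

```bash
python3 rib.py
```

```text
((282.5, 257.5), (25.0, 117.0), 0.0) rib [ 0.5061 -0.4414] size [np.float64(0.0138), np.float64(0.0749)] ang -57.7
at [ 0.5046 -0.4383  0.0498] yaw -57.01 tilt [179.96   0.21] t 8.92 F [-0.1 -0.1 -0.2] w 0.09410327717935833 -> units [ 0.51  0.07 -0.01] turn -2.1
((474.8793029785156, 183.9482879638672), (5.231865406036377, 22.671419143676758), 41.6335334777832) rib [ 0.5082 -0.6713] size [np.float64(0.0146), np.float64(0.0648)] ang -43.4
```

Aligned on the rib. I'll go down to about z = 0.036 and close.

servo_tool(
  moves=[
    [0.1, 0, 0.3, 0, 0.2],
    [0.1, 0, 0.55, 0, 0.5],
    [0.1, 0, 0.55, 0, 0.8],
    [0.1, 0, 0.55, 0, 0.9],
    [0.1, 0, 0.55, 0, 0.9],
    [0.1, 0, 0.55, 0, 0.9],
    [0.1, 0, 0.55, 0, 0.9],
    [0.1, 0, 0.55, 0, 0.9],
    [0.1, 0, 0.55, 0, 0.9],
    [0.1, 0, 0.55, 0, 0.9],
  ],
)

```text
time: 9.8
tool_pos: [0.5066, -0.441, 0.0381]
ee_rot: [-3.142, -0.0, -0.995]
wrist_force: [-0.1, 0.1, 0.2]
width: 0.0309
finger_force: 0.0
```

servo_tool(
  moves=[
    [0, 0, 0, 0, 0.9],
    [0, 0, 0, 0, 0.9],
    [0, 0, 0, 0, 0.9],
    [0, 0, 0, 0, 0.9],
    [0, 0, 0, 0, 0.9],
    [0, 0, 0, 0, 0.9],
    [0, 0, 0, 0, 0.9],
  ],
)

```text
time: 10.38
tool_pos: [0.5065, -0.441, 0.038]
ee_rot: [3.141, -0.0, -0.995]
wrist_force: [0.3, -0.6, 0.3]
width: 0.0157
finger_force: 30.0
```

servo_tool(
  moves=[
    [0, 0, -0.5, 0, 0.9],
    [0, 0, -2, 0, 0.9],
    [0, 0, -3.5, 0, 0.9],
    [0, 0, -5, 0, 0.9],
    [0, 0, -6.5, 0, 0.9],
    [0, 0, -8, 0, 0.9],
    [0, 0, -9.5, 0, 0.9],
    [0, 0, -11, 0, 0.9],
    [0, 0, -12.4, 0, 0.9],
    [0, 0, -12.4, 0, 0.9],
  ],
)

```text
time: 11.22
tool_pos: [0.5074, -0.4416, 0.3588]
ee_rot: [-3.138, -0.016, -0.995]
wrist_force: [-0.5, 0.6, -0.2]
width: 0.0154
finger_force: 30.0
```

Run:
```python
from h import *
_,tc=shot('top');im=cv2.imread("pics/top0.png")
P=lambda u,v,z:onz(tc,195+u/5,140+v/5,z)[:2]
a,b,d,e=[P(*q,.06) for q in((175,70),(510,220),(80,265),(415,425))]
for p,q in((a,b),(d,e),(a,d),(b,e)): v=q-p;print(np.linalg.norm(v).round(3),np.degrees(np.arctan2(v[1],v[0])).round(1))
print("mixer centre",(a+b+d+e)/4,"dial",P(408,296,.08))
go(.44,-.13,.345,-26)
```

```text
0.204 -115.0
0.205 -116.4
0.12 153.6
0.125 154.2
mixer centre [ 0.50263957 -0.05357557] dial [ 0.47176095 -0.11493358]
at [ 0.5073 -0.4414  0.3547] yaw -56.99 tilt [-179.86   -0.65] t 11.27 F [-0.5  0.7 -2.8] w 0.015575712062131602 -> units [-11.92  -4.53   0.26] turn -5.16
```

```bash
python3 -c "
from h import *
go(.425,-.215,.365,64)"
```

```text
at [ 0.5073 -0.4414  0.3547] yaw -56.99 tilt [-179.86   -0.65] t 11.27 F [-0.5  0.7 -2.8] w 0.015575712062131602 -> units [-9.38 -2.17 -0.51] turn -20.16
```

servo_tool(
  moves=[
    [-0.9, -0.2, -0.4, -1.1, 0.9],
    [-1.8, -0.4, -0.4, -2.2, 0.9],
    [-2.7, -0.6, -0.4, -3.3, 0.9],
    [-3.6, -0.8, -0.4, -4.4, 0.9],
    [-4.5, -1, -0.4, -5.5, 0.9],
    [-5.4, -1.2, -0.4, -6.6, 0.9],
    [-6.3, -1.4, -0.4, -7.7, 0.9],
    [-7.2, -1.6, -0.4, -8.8, 0.9],
    [-8.1, -1.8, -0.4, -9.9, 0.9],
    [-9, -2.1, -0.4, -11, 0.9],
  ],
)

```text
time: 12.1
tool_pos: [0.4266, -0.2222, 0.3551]
ee_rot: [-3.138, 0.004, 0.162]
wrist_force: [-0.3, -0.5, -2.2]
width: 0.0156
finger_force: 30.0
```

servo_tool(
  moves=[
    [0, 0, 0, -1.1, 0.9],
    [0, 0, 0, -2.2, 0.9],
    [0, 0, 0, -3.3, 0.9],
    [0, 0, 0, -4.4, 0.9],
    [0, 0, 0, -5.5, 0.9],
    [0, 0, 0, -6.6, 0.9],
    [0, 0, 0, -7.7, 0.9],
    [0, 0, 0, -8.8, 0.9],
    [0, 0, 0, -9.2, 0.9],
    [0, 0, 0, -9.2, 0.9],
  ],
)

```text
time: 12.93
tool_pos: [0.4274, -0.2231, 0.3553]
ee_rot: [-3.137, -0.001, 1.121]
wrist_force: [0.2, -0.2, -3.3]
width: 0.0156
finger_force: 30.0
```

Run:
```python
from h import *
import pickle
go(.425,-.215,.365,64); im,c=shot('wrist','pics/w6.png');pickle.dump(c,open("w6.p","wb"));go(.425,-.215,.365,64)
for n,p in (("plate",[.5177,-.0195,.104]),("dial",[.4718,-.115,.097])): print(n,proj(c,p))
cv2.imwrite('pics/w6b.png',cv2.resize(im,(784,588),interpolation=2))
```

```text
at [ 0.4274 -0.2231  0.3553] yaw 64.24 tilt [-1.7974e+02 -5.0000e-02] t 12.93 F [ 0.2 -0.2 -3.3] w 0.01563392803654013 -> units [ 0.25 -0.23 -0.39] turn 0.04
at [ 0.4274 -0.2231  0.3556] yaw 64.14 tilt [-1.7976e+02 -4.0000e-02] t 12.98 F [ 0.4 -0.5 -2. ] w 0.015844537518928753 -> units [ 0.25 -0.23 -0.37] turn 0.02
plate [276.54170833   7.9263398 ]
dial [277.16634692  99.16037864]
```

View pics/w6b.png

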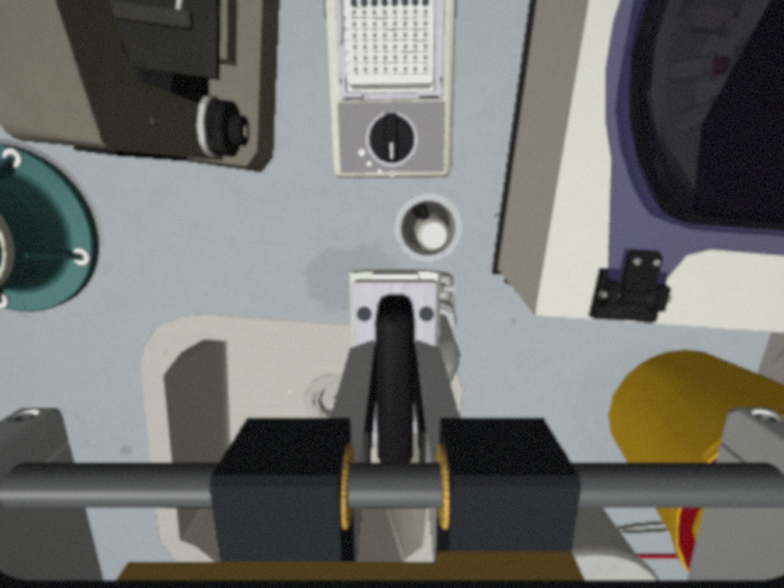

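The wrist view shows the dial at (391,138), the mixer end edge from (333,175) to (451,175), the plate's dial-side edge at y≈85, and the block square in the grip.

Run:
```python
from h import *
import pickle
c=pickle.load(open("w6.p","rb"));im=cv2.imread("pics/w6.png");g=cv2.cvtColor(im,cv2.COLOR_BGR2GRAY)
t=np.radians(64.2);u=np.array([np.cos(t),np.sin(t)]);n=np.array([-u[1],u[0]])
o=np.array([.4718,-.115])
def l(uu,v,z): p=onz(c,uu,v,z)[:2]-o;return np.round([p@u,p@n],4)
k=1/1.4
print("deck corners",l(333*k,175*k,.06),l(451*k,175*k,.06))
m=np.zeros_like(g);m[75:122,255:305]=g[75:122,255:305]<55
q=max(cv2.findContours(m,0,1)[0],key=cv2.contourArea);x,y,w,h=cv2.boundingRect(q);print(x,y,w,h,cv2.minEnclosingCircle(q))
print("flange left/right z.071",l(x,y+h/2,.071),l(x+w,y+h/2,.071),"bottom",l(x+w/2,y+h,.071),"top",l(x+w/2,y,.071))
for v in (20,40,55): print(v,[(int(a),int(g[v,a])) for a in range(236,322,3)])
# white line
hs=[(v,a) for v in range(90,120) for a in range(268,292) if g[v,a]>120]
mm=np.zeros_like(g);mm[96:114,272:287]=g[96:114,272:287]>110;ys,xs=np.nonzero(mm);print("line",xs.mean(),ys.min(),ys.max(),l(xs.mean(),ys.mean(),.097))
# same with the top cam
ti,tc=shot('top');im=cv2.imread("pics/top0.png");g=cv2.cvtColor(im,cv2.COLOR_BGR2GRAY);m=np.zeros_like(g);m[185:215,262:292]=g[185:215,262:292]<70
q=max(cv2.findContours(m,0,1)[0],key=cv2.contourArea);(cx,cy),r=cv2.minEnclosingCircle(q);p=onz(tc,cx,cy,.08)[:2]-o;print("top circle",cx,cy,r,p@u,p@n)
```

```text
deck corners [-0.0337  0.0603] [-0.0336 -0.0672]
265 82 30 33 ((279.5, 98.09375), 16.286867141723633)
flange left/right z.071 [0.003 0.018] [ 0.003  -0.0253] bottom [-0.0197 -0.0036] top [ 0.025  -0.0036]
20 [(236, 215), (239, 210), (242, 189), (245, 157), (248, 208), (251, 210), (254, 194), (257, 213), (260, 189), (263, 209), (266, 196), (269, 205), (272, 212), (275, 189), (278, 196), (281, 175), (284, 197), (287, 194), (290, 194), (293, 212), (296, 179), (299, 201), (302, 189), (305, 204), (308, 220), (311, 187), (314, 199), (317, 183), (320, 203)]
40 [(236, 209), (239, 210), (242, 199), (245, 199), (248, 224), (251, 221), (254, 186), (257, 226), (260, 181), (263, 217), (266, 204), (269, 197), (272, 221), (275, 174), (278, 225), (281, 179), (284, 214), (287, 213), (290, 185), (293, 224), (296, 169), (299, 223), (302, 190), (305, 196), (308, 216), (311, 189), (314, 201), (317, 195), (320, 197)]
55 [(236, 210), (239, 214), (242, 189), (245, 190), (248, 213), (251, 228), (254, 227), (257, 229), (260, 229), (263, 228), (266, 227), (269, 228), (272, 228), (275, 226), (278, 229), (281, 228), (284, 227), (287, 228), (290, 228), (293, 230), (296, 227), (299, 227), (302, 228), (305, 228), (308, 213), (311, 188), (314, 161), (317, 189), (320, 191)]
line 279.0 102 112 [-0.0101 -0.0025]
top circle 276.05865478515625 198.68435668945312 8.382863998413086 0.001971344540588245 -0.0005896442758703634
```

```bash
python3 -c "
from h import *
go(.5364,.0130,.355,-25.8)"
```

```text
at [ 0.4276 -0.2232  0.356 ] yaw 64.13 tilt [-1.798e+02 -3.000e-02] t 13.03 F [-0.4 -0.2 -2.7] w 0.015916350968776655 -> units [10.4  -0.21  0.05] turn 14.99
```

servo_tool(
  moves=[
    [1.1, 0, 0, 1.1, 0.9],
    [2.2, 0, 0, 2.2, 0.9],
    [3.3, 0, 0, 3.3, 0.9],
    [4.4, 0, 0, 4.4, 0.9],
    [5.5, -0.1, 0, 5.5, 0.9],
    [6.6, -0.1, 0, 6.6, 0.9],
    [7.7, -0.1, 0, 7.7, 0.9],
    [8.8, -0.2, 0, 8.8, 0.9],
    [9.9, -0.2, 0, 9.9, 0.9],
    [10.4, -0.2, 0, 11, 0.9],
  ],
)

```text
time: 13.87
tool_pos: [0.5373, 0.0156, 0.3565]
ee_rot: [-3.14, 0.002, -0.035]
wrist_force: [0.4, -0.7, -3.0]
width: 0.0156
finger_force: 30.0
```

servo_tool(
  moves=[
    [0, 0, 0, 1.1, 0.9],
    [0, 0, 0, 2.2, 0.9],
    [0, 0, 0, 3.3, 0.9],
    [0, 0, 0, 4, 0.9],
    [0, 0, 1, 4, 0.9],
    [0, 0, 2, 4, 0.9],
    [0, 0, 3, 4, 0.9],
    [0, 0, 3.5, 4, 0.9],
    [0, 0, 3.5, 4, 0.9],
    [0, 0, 3.5, 4, 0.9],
  ],
)

```text
time: 14.7
tool_pos: [0.536, 0.0127, 0.2691]
ee_rot: [3.14, 0.003, -0.451]
wrist_force: [0.0, 0.6, -2.2]
width: 0.0156
finger_force: 30.0
```

Run:
```python
from h import *
import pickle
im,c=shot('scene','pics/s1.png');go(.5364,.0130,.15,-25.8)
iw,cw=shot('wrist','pics/w7.png')
a=im[60:300,160:440];cv2.imwrite('pics/s1b.png',np.hstack([cv2.resize(a,(450,386),interpolation=2),cv2.resize(iw[:, :],(350,262))[:262].copy() if 0 else np.vstack([cv2.resize(iw,(350,262)),np.zeros((124,350,3),np.uint8)])]))
t=np.radians(64.2);u=np.array([np.cos(t),np.sin(t)]);print("exp px plate corners",[proj(c,[*(np.array([.5212,-.0185])+a*u+b*np.array([-u[1],u[0]])),.104]).round(0).tolist() for a,b in((.061,.039),(-.061,.039),(.061,-.039))])
```

```text
at [0.5368 0.0126 0.2708] yaw -25.83 tilt [-1.8e+02 -1.0e-02] t 14.75 F [ 0.7 -0.6 -2.8] w 0.015341394841824186 -> units [-0.02 -0.01  4.83] turn -0.01
exp px plate corners [[249.0, 224.0], [270.0, 202.0], [222.0, 217.0]]
```

View pics/s1b.png

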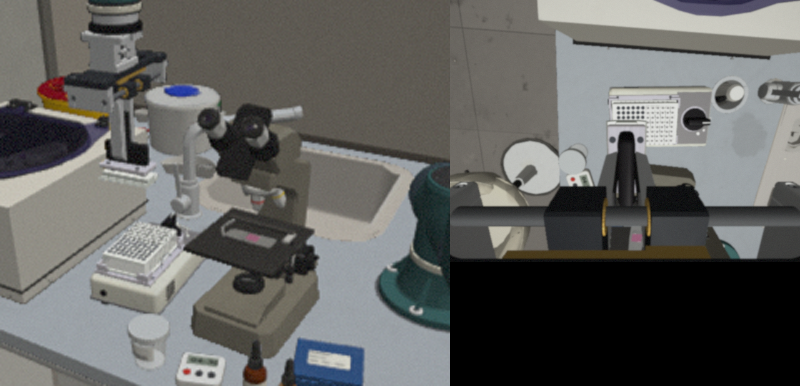

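The block hangs above the open-well half of the plate, and the microscope stays clear of gripper and forearm. In the wrist inset the dial is at about (693,120).

servo_tool(
  moves=[
    [0, 0, 0.8, 0, 0.9],
    [0, 0, 1.6, 0, 0.9],
    [0, 0, 2.4, 0, 0.9],
    [0, 0, 3.2, 0, 0.9],
    [0, 0, 4, 0, 0.9],
    [0, 0, 4.6, 0, 0.9],
    [0, 0, 4.75, 0, 0.9],
    [0, 0, 4.75, 0, 0.9],
    [0, 0, 4.75, 0, 0.9],
  ],
)

```text
time: 15.55
tool_pos: [0.5378, 0.0125, 0.1535]
ee_rot: [-3.141, -0.003, -0.451]
wrist_force: [-0.3, -0.3, -2.1]
width: 0.0157
finger_force: 30.0
```

Run:
```python
from h import *
go(.5364,.0130,.142,-25.8)
im,c=shot('wrist','pics/w8.png');g=cv2.cvtColor(im,cv2.COLOR_BGR2GRAY)
t=np.radians(64.2);u=np.array([np.cos(t),np.sin(t)]);n=np.array([-u[1],u[0]]);o=np.array([.4751,-.1139])
num,l,st,ce=cv2.connectedComponentsWithStats((g<55).astype(np.uint8))
for i in range(1,num):
    if 300<st[i,4]<20000: print(st[i],ce[i].round(1))
print("expect dial px",proj(c,[*o,.097]),"flange edges",[proj(c,[*(o+s*.024*n),.071]).round(1).tolist() for s in(1,-1)],[proj(c,[*(o+s*.024*u),.071]).round(1).tolist() for s in(1,-1)])
```

```text
at [0.5378 0.0125 0.1535] yaw -25.81 tilt [-1.7994e+02 -1.6000e-01] t 15.55 F [-0.3 -0.3 -2.1] w 0.015692133276773726 -> units [-0.06  0.01  0.46] turn -0.0
[ 162   39  398   41 2731] [359.3  60.2]
[475 164  25  17 332] [485.9 170.8]
[ 410  195   67   48 2121] [438.  219.4]
[ 249  211   66  134 4722] [281.7 286.7]
[    0   298   560   122 17124] [219.2 368.4]
[ 313  298  247   63 6368] [399.7 328.1]
[280 364  43  42 748] [302.9 389.9]
expect dial px [453.0319345  230.26260354] flange edges [[433.8, 245.4], [441.3, 195.0]] [[411.0, 220.8], [463.9, 220.8]]
```

The dial position agrees to about 1 px. Next, the contact.

servo_tool(
  moves=[
    [0, 0, 0.2, 0, 0.9],
    [0, 0, 0.35, 0, 0.9],
    [0, 0, 0.45, 0, 0.9],
    [0, 0, 0.48, 0, 0.9],
    [0, 0, 0.5, 0, 0.9],
    [0, 0, 0.5, 0, 0.9],
    [0, 0, 0.5, 0, 0.9],
  ],
)

```text
time: 16.18
tool_pos: [0.5373, 0.0125, 0.1419]
ee_rot: [-3.141, -0.003, -0.45]
wrist_force: [-2.6, -0.2, 6.2]
width: 0.016
finger_force: 30.0
```

servo_tool(
  moves=[
    [0, 0, 0.04, 0, 0.9],
    [0, 0, 0.08, 0, 0.9],
    [0, 0, 0.1, 0, 0.9],
    [0, 0, 0.1, 0, 0.9],
  ],
)

```text
time: 16.52
tool_pos: [0.5373, 0.0125, 0.1405]
ee_rot: [-3.141, -0.003, -0.45]
wrist_force: [-4.5, 0.5, 10.2]
width: 0.0157
finger_force: 30.0
```

servo_tool(
  moves=[
    [0, 0.12, 0.03, 0, 0.9],
    [0, 0.24, 0.03, 0, 0.9],
    [0, 0.36, 0.03, 0, 0.9],
    [0, 0.48, 0.03, 0, 0.9],
    [0, 0.6, 0.03, 0, 0.9],
    [0, 0.72, 0.03, 0, 0.9],
    [0, 0.84, 0.03, 0, 0.9],
    [0, 0.96, 0.03, 0, 0.9],
    [0, 1.08, 0.03, 0, 0.9],
    [0, 1.2, 0.03, 0, 0.9],
  ],
)

```text
time: 17.35
tool_pos: [0.5291, -0.0093, 0.1415]
ee_rot: [-3.125, -0.01, -0.448]
wrist_force: [5.3, 12.9, 9.9]
width: 0.0156
finger_force: 30.1
```

servo_tool(
  moves=[
    [0, 0.1, 0, 0, 0.9],
    [0, 0.2, 0, 0, 0.9],
    [0, 0.3, 0, 0, 0.9],
    [0, 0.4, 0, 0, 0.9],
    [0, 0.5, 0, 0, 0.9],
    [0, 0.6, 0, 0, 0.9],
  ],
)

```text
time: 17.85
tool_pos: [0.5222, -0.0241, 0.1419]
ee_rot: [-3.129, -0.011, -0.448]
wrist_force: [5.2, 9.7, 12.5]
width: 0.016
finger_force: 30.0
```

servo_tool(
  moves=[
    [0, 0.12, 0, 0, 0.9],
    [0, 0.24, 0, 0, 0.9],
    [0, 0.36, 0, 0, 0.9],
    [0, 0.48, 0, 0, 0.9],
    [0, 0.6, 0, 0, 0.9],
    [0, 0.72, 0, 0, 0.9],
    [0, 0.84, 0, 0, 0.9],
    [0, 0.96, 0, 0, 0.9],
    [0, 1.08, 0, 0, 0.9],
    [0, 1.2, 0, 0, 0.9],
  ],
)

```text
time: 18.68
tool_pos: [0.5092, -0.0514, 0.1418]
ee_rot: [-3.129, -0.011, -0.448]
wrist_force: [3.8, 9.0, 11.9]
width: 0.0158
finger_force: 30.0
```

servo_tool(
  moves=[
    [0, 0.12, 0, 0, 0.9],
    [0, 0.24, 0, 0, 0.9],
    [0, 0.36, 0, 0, 0.9],
    [0, 0.48, 0, 0, 0.9],
    [0, 0.6, 0, 0, 0.9],
    [0, 0.72, 0, 0, 0.9],
    [0, 0.8, 0, 0, 0.9],
    [0, 0.8, 0, 0, 0.9],
  ],
)

```text
time: 19.35
tool_pos: [0.4997, -0.0709, 0.1415]
ee_rot: [-3.132, -0.01, -0.449]
wrist_force: [2.3, 5.9, 10.2]
width: 0.0159
finger_force: 30.0
```

The first pass was steady at about 13–15 N. I'll draw it back for a return pass to be sure.

servo_tool(
  moves=[
    [0, -0.12, 0.03, 0, 0.9],
    [0, -0.24, 0.03, 0, 0.9],
    [0, -0.36, 0.03, 0, 0.9],
    [0, -0.48, 0.03, 0, 0.9],
    [0, -0.6, 0.03, 0, 0.9],
    [0, -0.72, 0.03, 0, 0.9],
    [0, -0.84, 0.03, 0, 0.9],
    [0, -0.96, 0.03, 0, 0.9],
    [0, -1.08, 0.03, 0, 0.9],
    [0, -1.2, 0.03, 0, 0.9],
  ],
)

```text
time: 20.18
tool_pos: [0.5098, -0.0504, 0.1406]
ee_rot: [3.135, -0.01, -0.452]
wrist_force: [-3.9, -7.6, 14.2]
width: 0.0156
finger_force: 30.0
```

servo_tool(
  moves=[
    [0, -0.12, 0, 0, 0.9],
    [0, -0.24, 0, 0, 0.9],
    [0, -0.36, 0, 0, 0.9],
    [0, -0.48, 0, 0, 0.9],
    [0, -0.6, 0, 0, 0.9],
    [0, -0.72, 0, 0, 0.9],
    [0, -0.84, 0, 0, 0.9],
    [0, -0.96, 0, 0, 0.9],
    [0, -1.08, 0, 0, 0.9],
    [0, -1.2, 0, 0, 0.9],
  ],
)

```text
time: 21.02
tool_pos: [0.5228, -0.0234, 0.1405]
ee_rot: [3.135, -0.01, -0.452]
wrist_force: [-3.1, -8.3, 13.6]
width: 0.0159
finger_force: 30.0
```

servo_tool(
  moves=[
    [0, -0.12, 0, 0, 0.9],
    [0, -0.24, 0, 0, 0.9],
    [0, -0.36, 0, 0, 0.9],
    [0, -0.48, 0, 0, 0.9],
    [0, -0.6, 0, 0, 0.9],
    [0, -0.72, 0, 0, 0.9],
    [0, -0.84, 0, 0, 0.9],
    [0, -0.96, 0, 0, 0.9],
    [0, -0.96, 0, 0, 0.9],
  ],
)

```text
time: 21.77
tool_pos: [0.5337, -0.0005, 0.1401]
ee_rot: [3.138, -0.009, -0.451]
wrist_force: [-3.1, -6.1, 11.8]
width: 0.0162
finger_force: 30.0
```

All strips should be home: the force stayed steady, and the block rides exactly 1.5 mm higher over the strips than over the open wells. I'll lift and carry the block back.

servo_tool(
  moves=[
    [0, 0, -0.5, 0, 0.9],
    [0, 0, -1.5, 0, 0.9],
    [0, 0, -2.7, 0, 0.9],
    [0, 0, -3.9, 0, 0.9],
    [0, 0, -5.1, 0, 0.9],
    [0, 0, -6.3, 0, 0.9],
    [0, 0, -7.5, 0, 0.9],
    [0, 0, -8.7, 0, 0.9],
    [0, 0, -8.8, 0, 0.9],
    [0, 0, -8.8, 0, 0.9],
  ],
)

```text
time: 22.6
tool_pos: [0.5326, 0.0028, 0.3571]
ee_rot: [-3.14, -0.004, -0.45]
wrist_force: [-0.7, 0.3, -2.7]
width: 0.0159
finger_force: 30.0
```

Run:
```python
from h import *
go(.5065,-.441,.36,-57)
im,c=shot('wrist','pics/w9.png')
ti,tc=shot('top','pics/t9.png');si,sc=shot('scene','pics/s9.png')
```

```text
at [0.5326 0.0028 0.3571] yaw -25.79 tilt [-179.9    -0.24] t 22.6 F [-0.7  0.3 -2.7] w 0.015898570337965573 -> units [ 6.78 16.44 -0.12] turn 5.2
```

servo_tool(
  moves=[
    [0.4, 0.9, -0.1, 0.3, 0.9],
    [0.9, 2.2, -0.1, 0.8, 0.9],
    [1.5, 3.6, -0.1, 1.3, 0.9],
    [2.1, 5, -0.1, 1.8, 0.9],
    [2.7, 6.4, -0.1, 2.3, 0.9],
    [3.3, 7.8, -0.1, 2.8, 0.9],
    [3.9, 9.2, -0.1, 3.3, 0.9],
    [4.5, 10.6, -0.1, 3.8, 0.9],
    [5.1, 12, -0.1, 4.3, 0.9],
    [5.7, 13.4, -0.1, 4.8, 0.9],
  ],
)

```text
time: 23.58
tool_pos: [0.5136, -0.3624, 0.3545]
ee_rot: [3.14, 0.005, -0.956]
wrist_force: [1.8, -0.4, -2.5]
width: 0.0158
finger_force: 30.0
```

```bash
python3 -c "
from h import *
go(.5065,-.441,.36,-57)"
```

```text
at [ 0.5136 -0.3624  0.3545] yaw -54.76 tilt [179.93   0.29] t 23.58 F [ 1.8 -0.4 -2.5] w 0.015771754277856535 -> units [ 2.41  2.05 -0.23] turn 0.37
```

servo_tool(
  moves=[
    [1, 0.8, 0, 0.3, 0.9],
    [1.7, 1.4, 0, 0.3, 0.9],
    [2.2, 1.8, 0, 0.3, 0.9],
    [2.2, 1.8, 0, 0.3, 0.9],
    [2.2, 1.8, 0, 0.3, 0.9],
  ],
)

```text
time: 24.0
tool_pos: [0.5091, -0.4322, 0.354]
ee_rot: [3.141, 0.006, -0.986]
wrist_force: [0.0, 0.7, -3.3]
width: 0.0158
finger_force: 30.0
```

```bash
python3 -c "
from h import *
go(.5065,-.441,.038,-57)"
```

```text
at [ 0.5091 -0.4322  0.354 ] yaw -56.48 tilt [179.95   0.36] t 24.0 F [ 0.   0.7 -3.3] w 0.015796000144713346 -> units [ 0.32  0.27 12.64] turn 0.09
```

servo_tool(
  moves=[
    [0.3, 0.25, 1.3, 0.1, 0.9],
    [0.3, 0.25, 2.6, 0.1, 0.9],
    [0.3, 0.25, 3.9, 0.1, 0.9],
    [0.3, 0.25, 5.2, 0.1, 0.9],
    [0.3, 0.25, 6.5, 0.1, 0.9],
    [0.3, 0.25, 7.8, 0.1, 0.9],
    [0.3, 0.25, 9.1, 0.1, 0.9],
    [0.3, 0.25, 10.4, 0.1, 0.9],
    [0.3, 0.25, 11.4, 0.1, 0.9],
    [0.3, 0.25, 11.8, 0.1, 0.9],
  ],
)

```text
time: 24.83
tool_pos: [0.5063, -0.4369, 0.0565]
ee_rot: [3.14, 0.011, -0.993]
wrist_force: [-0.4, 0.1, -3.9]
width: 0.0157
finger_force: 30.0
```

servo_tool(
  moves=[
    [0, 0, 0.3, 0, 0.9],
    [0, 0, 0.5, 0, 0.9],
    [0, 0, 0.6, 0, 0.9],
    [0, 0, 0.6, 0, 0.9],
    [0, 0, 0.6, 0, 0.9],
  ],
)

```text
time: 25.25
tool_pos: [0.5094, -0.4423, 0.0497]
ee_rot: [-3.141, -0.003, -0.995]
wrist_force: [-0.7, -0.7, -1.3]
width: 0.0158
finger_force: 30.0
```

servo_tool(
  moves=[
    [0, 0, 0.2, 0, 0.9],
    [0, 0, 0.35, 0, 0.9],
    [0, 0, 0.45, 0, 0.9],
    [0, 0, 0.45, 0, 0.9],
  ],
)

```text
time: 25.58
tool_pos: [0.5089, -0.4421, 0.0381]
ee_rot: [-3.141, -0.002, -0.995]
wrist_force: [0.4, -0.6, -2.3]
width: 0.016
finger_force: 30.0
```

servo_tool(
  moves=[
    [0, 0, 0.04, 0, 0.9],
    [0, 0, 0.06, 0, 0.9],
    [0, 0, 0.06, 0, 0.9],
  ],
)

```text
time: 25.83
tool_pos: [0.5091, -0.4422, 0.038]
ee_rot: [-3.141, -0.003, -0.995]
wrist_force: [-2.1, 1.2, 6.8]
width: 0.016
finger_force: 30.0
```

The block is on the bench with a light contact load. Now I'll release it and rise.

servo_tool(
  moves=[
    [0, 0, -0.05, 0, 0.75],
    [0, 0, -0.05, 0, 0.6],
    [0, 0, -0.05, 0, 0.5],
    [0, 0, -0.05, 0, 0.5],
    [0, 0, -0.05, 0, 0.5],
    [0, 0, -0.05, 0, 0.5],
    [0, 0, -1, 0, 0.5],
    [0, 0, -2.2, 0, 0.5],
    [0, 0, -3.6, 0, 0.5],
    [0, 0, -5, 0, 0.5],
  ],
)

```text
time: 26.67
tool_pos: [0.5081, -0.441, 0.1602]
ee_rot: [3.141, 0.002, -0.995]
wrist_force: [1.5, -1.5, 0.3]
width: 0.0472
finger_force: 0.0
```

servo_tool(
  moves=[
    [0, 0, -1.4, 0, 0.5],
    [0, 0, -2.8, 0, 0.5],
    [0, 0, -4.2, 0, 0.5],
    [0, 0, -5.6, 0, 0.5],
    [0, 0, -7, 0, 0.5],
    [0, 0, -7, 0, 0.5],
    [0, 0, -7, 0, 0.5],
  ],
)

```text
time: 27.25
tool_pos: [0.5091, -0.4422, 0.3387]
ee_rot: [-3.14, -0.007, -0.995]
wrist_force: [0.3, -0.5, 0.1]
width: 0.0469
finger_force: 0.0
```

```bash
python3 rib.py; python3 -c "
from h import *
go(.425,-.215,.345,64)"
```

```text
((282.0, 184.0), (44.0, 6.0), 90.0) rib [ 0.5082 -0.4389] size [np.float64(0.009), np.float64(0.068)] ang -56.9
at [ 0.5087 -0.4417  0.3355] yaw -57.0 tilt [-1.7998e+02 -1.0000e-01] t 27.3 F [ 0.2  0.6 -0.3] w 0.04701134486730662 -> units [ 0.29  0.14 11.42] turn -2.1
((390.8000183105469, 186.59999084472656), (8.049844741821289, 26.832815170288086), 63.43495178222656) rib [ 0.5038 -0.434 ] size [np.float64(0.0224), np.float64(0.0757)] ang -64.4
((168.12139892578125, 289.0176696777344), (6.057984828948975, 21.954498291015625), 30.068584442138672) rib [0.2328 0.1828] size [np.float64(0.0165), np.float64(0.0587)] ang -30.5
((216.686767578125, 377.0116882324219), (4.631350994110107, 23.421405792236328), 48.57633590698242) rib [-0.0051  0.0538] size [np.float64(0.0125), np.float64(0.0621)] ang -50.0
at [ 0.5084 -0.4415  0.3334] yaw -57.01 tilt [1.7997e+02 1.2000e-01] t 27.35 F [ 0.4 -0.5 -0.6] w 0.046757863427275975 -> units [-9.41 -2.13 -0.44] turn -20.17
```

The block stands upright at (0.508, -0.439). Before turning the dial I'll check the round tap body near the mixer end (wrist views: (307,161) in w6, (233,245) in w2) against the gripper body's sweep.

```bash
python3 - <<'E'
from h import *
import pickle
c6=pickle.load(open("w6.p","rb"));ca=pickle.load(open("wa.p","rb"))
_,tc=shot("top")
D=np.array([.4751,-.1139])
def rep(n,rs):
    x,r=tri(rs);print(n,x.round(3),np.round(r,4),"from dial",(x[:2]-D).round(3),np.linalg.norm(x[:2]-D).round(3))
rep("white top",[ray(c6,432/1.4,235/1.4),ray(ca,331/1.42857,352/1.42857)])
rep("ring ctr",[ray(c6,428/1.4,226/1.4),ray(tc,314,202)])
rep("ring w6/wa",[ray(c6,428/1.4,226/1.4),ray(ca,333/1.42857,350/1.42857)])
for z in(0,.1,.2): print(z,onz(c6,428/1.4,226/1.4,z).round(3), onz(tc,314,202,z).round(3),"r",np.linalg.norm(onz(c6,397/1.4,226/1.4,z)-onz(c6,461/1.4,226/1.4,z))/2)
E
python3 - <<'E'
import cv2,numpy as np
a=cv2.imread('pics/w6.png')[100:240,230:360];b=cv2.imread('pics/wa.png')[190:290,190:300];c=cv2.imread('pics/scene0.png')[110:260,200:320];d=cv2.imread('pics/top0.png')[180:230,285:345]
f=lambda x:cv2.resize(x,(390,290),interpolation=2)
cv2.imwrite('pics/mix.png',np.vstack([np.hstack([f(a),f(b)]),np.hstack([f(c),f(d)])]))
E
```

```text
white top [ 0.474 -0.231  0.015] [0.0008 0.0008] from dial [-0.001 -0.117] 0.117
ring ctr [ 0.476 -0.238 -0.117] [0.0014 0.0014] from dial [ 0.001 -0.124] 0.124
ring w6/wa [ 0.472 -0.223 -0.011] [0.0018 0.0018] from dial [-0.003 -0.11 ] 0.11
0 [ 0.474 -0.221  0.   ] [ 0.468 -0.226  0.   ] r 0.040195967973525315
0.1 [ 0.472 -0.208  0.1  ] [ 0.461 -0.215  0.1  ] r 0.03267152987324408
0.2 [ 0.47  -0.195  0.2  ] [ 0.454 -0.203  0.2  ] r 0.025147091772962815
```

View pics/mix.png

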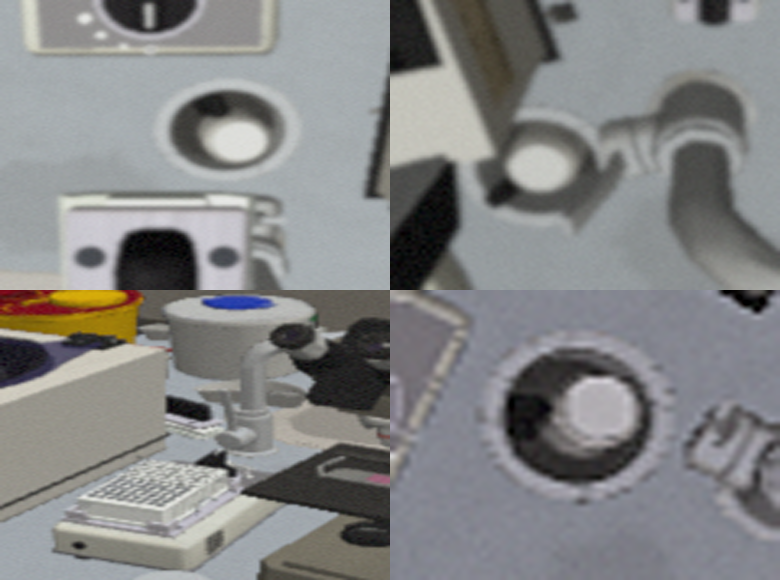

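It shows a low bench ring with a white knob (knob at (240,140), top-left panel), triangulated at bench level, so nothing tall stands near the dial. I'll go over the dial.

```bash
python3 -c "
from h import *
go(.4751,-.1139,.33,64.2)"
```

```text
at [ 0.5083 -0.4413  0.3323] yaw -57.01 tilt [179.95   0.24] t 27.4 F [ 0.4  0.5 -0.5] w 0.04705196004052892 -> units [-11.71  -6.02   0.13] turn -20.2
```

servo_tool(
  moves=[
    [-0.9, -0.4, 0, -1.1, 0.5],
    [-2, -1, 0, -2.2, 0.5],
    [-3.2, -1.6, 0, -3.3, 0.5],
    [-4.4, -2.2, 0, -4.4, 0.5],
    [-5.6, -2.9, 0, -5.5, 0.5],
    [-6.8, -3.5, 0, -6.6, 0.5],
    [-8, -4.1, 0, -7.7, 0.5],
    [-9.2, -4.7, 0, -8.8, 0.5],
    [-10.4, -5.3, 0, -9.9, 0.5],
    [-11.7, -6, 0, -11, 0.5],
  ],
)

```text
time: 28.23
tool_pos: [0.4738, -0.1131, 0.3322]
ee_rot: [-3.139, 0.004, 0.162]
wrist_force: [-0.3, -0.6, 0.8]
width: 0.0469
finger_force: 0.0
```

servo_tool(
  moves=[
    [0, 0, 0, -1.1, 0.5],
    [0, 0, 0, -2.2, 0.5],
    [0, 0, 0, -3.3, 0.5],
    [0, 0, 0, -4.4, 0.5],
    [0, 0, 0, -5.5, 0.5],
    [0, 0, 0, -6.6, 0.5],
    [0, 0, 0, -7.7, 0.5],
    [0, 0, 0, -8.8, 0.5],
    [0, 0, 0, -9.2, 0.5],
    [0, 0, 0, -9.2, 0.5],
  ],
)

```text
time: 29.07
tool_pos: [0.4743, -0.1143, 0.3324]
ee_rot: [-3.137, 0.001, 1.121]
wrist_force: [0.1, 0.5, -0.4]
width: 0.047
finger_force: 0.0
```

```bash
cat > dial.py <<'E'
from h import *
go(.4751,-.1139,.076,64.2)
im,c=shot('wrist','pics/d%.2f.png'%robot.get_obs()["time"]);g=cv2.cvtColor(im,cv2.COLOR_BGR2GRAY)
t=np.radians(64.2);u=np.array([np.cos(t),np.sin(t)]);n=np.array([-u[1],u[0]]);o=np.array([.4751,-.1139])
num,l,st,ce=cv2.connectedComponentsWithStats((g<55).astype(np.uint8))
for i in range(1,num):
    if 200<st[i,4]<20000 and abs(ce[i][0]-281)<80: print(st[i],ce[i].round(1))
print("expect bar ctr",proj(c,[*o,.097]).round(1),"flange n",[proj(c,[*(o+s*.024*n),.071]).round(1).tolist() for s in(1,-1)],"u",[proj(c,[*(o+s*.024*u),.071]).round(1).tolist() for s in(1,-1)],"bar ends",[proj(c,[*(o+s*.022*u),.097]).round(1).tolist() for s in(1,-1)])
E
python3 dial.py
```

```text
at [ 0.4743 -0.1143  0.3324] yaw 64.23 tilt [-1.7973e+02  3.0000e-02] t 29.07 F [ 0.1  0.5 -0.4] w 0.04701925115317572 -> units [ 0.03  0.07 10.26] turn 0.0
[269 168  28  29 594] [282.7 181. ]
[ 189  247  184   92 2521] [280.3 310.5]
expect bar ctr [282.6 186. ] flange n [[266.4, 182.6], [298.9, 182.6]] u [[282.7, 166.3], [282.6, 198.4]] bar ends [[282.6, 170.2], [282.6, 201.3]]
```

servo_tool(
  moves=[
    [0, 0.05, 1.2, 0, 0.5],
    [0, 0.05, 2.4, 0, 0.5],
    [0, 0.05, 3.6, 0, 0.5],
    [0, 0.05, 4.8, 0, 0.5],
    [0, 0.05, 6, 0, 0.5],
    [0, 0.05, 7.2, 0, 0.5],
    [0, 0.05, 8.2, 0, 0.5],
    [0, 0.05, 8.8, 0, 0.5],
    [0, 0.05, 8.8, 0, 0.5],
    [0, 0.05, 8.8, 0, 0.5],
  ],
)

```text
time: 29.95
tool_pos: [0.475, -0.1147, 0.1135]
ee_rot: [-3.138, 0.0, 1.12]
wrist_force: [0.5, -0.4, 1.0]
width: 0.0468
finger_force: 0.0
```

```bash
python3 dial.py
```

```text
at [ 0.475  -0.1147  0.1135] yaw 64.15 tilt [-1.7979e+02  2.0000e-02] t 29.95 F [ 0.5 -0.4  1. ] w 0.04675778372939334 -> units [ 0.03 -0.    1.5 ] turn -0.01
[ 253  204   57   68 2568] [281.3 232.3]
[ 188  247  186   94 3141] [281.7 310.9]
expect bar ctr [281.  246.1] flange n [[250.4, 233.4], [312.0, 233.4]] u [[281.1, 203.5], [281.2, 261.5]] bar ends [[280.9, 215.9], [281.1, 274.7]]
```

servo_tool(
  moves=[
    [0, 0, 0.6, 0, 0.5],
    [0, 0, 1.1, 0, 0.5],
    [0, 0, 1.43, 0, 0.6],
    [0, 0, 1.43, 0, 0.75],
    [0, 0, 1.43, 0, 0.95],
    [0, 0, 1.43, 0, 0.95],
    [0, 0, 1.43, 0, 0.95],
    [0, 0, 1.43, 0, 0.95],
    [0, 0, 1.43, 0, 0.95],
    [0, 0, 1.43, 0, 0.95],
  ],
)

```text
time: 30.83
tool_pos: [0.4746, -0.1143, 0.0804]
ee_rot: [-3.138, 0.0, 1.121]
wrist_force: [-6.1, 3.5, 6.1]
width: 0.0124
finger_force: 30.0
```

servo_tool(
  moves=[
    [0, 0, 0, 0, 0.95],
    [0, 0, 0, 0, 0.95],
    [0, 0, 0, 0, 0.95],
    [0, 0, 0, 0, 0.95],
  ],
)

```text
time: 31.17
tool_pos: [0.4746, -0.1142, 0.0804]
ee_rot: [-3.138, 0.0, 1.121]
wrist_force: [-5.9, 3.2, 6.7]
width: 0.0129
finger_force: 30.0
```

servo_tool(
  moves=[
    [0, -0.03, 0, 0.5, 0.95],
    [0, -0.03, 0, 1.2, 0.95],
    [0, -0.03, 0, 1.9, 0.95],
    [0, -0.03, 0, 2.6, 0.95],
    [0, -0.03, 0, 3.3, 0.95],
    [0, -0.03, 0, 4, 0.95],
    [0, -0.03, 0, 4.7, 0.95],
    [0, -0.03, 0, 5.4, 0.95],
    [0, -0.03, 0, 6, 0.95],
    [0, -0.03, 0, 6, 0.95],
  ],
)

```text
time: 32.0
tool_pos: [0.4746, -0.1142, 0.0804]
ee_rot: [-3.14, 0.001, 0.491]
wrist_force: [-5.2, 3.1, 5.0]
width: 0.0128
finger_force: 30.0
```

servo_tool(
  moves=[
    [0, 0, 0, 0.7, 0.95],
    [0, 0, 0, 1.4, 0.95],
    [0, 0, 0, 2.1, 0.95],
    [0, 0, 0, 2.8, 0.95],
    [0, 0, 0, 3.5, 0.95],
    [0, 0, 0, 4.2, 0.95],
    [0, 0, 0, 4.9, 0.95],
    [0, 0, 0, 5.5, 0.95],
    [0, 0, 0, 5.5, 0.95],
    [0, 0, 0, 5.5, 0.95],
  ],
)

```text
time: 32.83
tool_pos: [0.4746, -0.1142, 0.0804]
ee_rot: [-3.141, 0.002, -0.082]
wrist_force: [-5.9, 1.9, 6.1]
width: 0.0128
finger_force: 30.0
```

```bash
python3 -c "
from h import *
o=robot.get_obs();print('turned rad',np.radians(64.2)-o['ee_rot'][2],o['wrist_force'].round(1) if hasattr(o['wrist_force'],'round') else o['wrist_force'],o['wrist_torque'],o['width'])
im,c=shot('wrist','pics/fin.png');g=cv2.cvtColor(im,cv2.COLOR_BGR2GRAY)
print('bar top ctr',proj(c,[.4751,-.1139,.097]))
"
```

```text
turned rad 1.2025741617047354 [-5.9  1.9  6.1] [0.52894861 1.01775617 0.1120007 ] 0.01283739749830647
bar top ctr [281.3409321  268.29599537]
```

```bash
python3 -c "
from bench import robot
print(robot.close_job())"
```

```text
the job is handed in; nothing more can be done
None
```

I pressed all six strips home in one pass and a return pass (wrist forces showed about 13–17 N), set the block back upright on the bench, turned the dial clockwise about 1.20 rad to the third click, and handed the job in still holding it there at about 33 s. The strips' and dial's end states are inferred from force, height and gripper angle, not seen directly.

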